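# Post a gift box past the spring flap of the order tray

## Task

Put the small gift box that lies on the wooden order tray away into the tray's sunken well, behind the self-closing metal flap. Push the flap open with one finger, not with the box, and while that finger keeps it open push the box past it with the other finger until it drops into the well (it may land any way up); then take the hand away so that the flap swings fully shut. Push gently: do not grasp, pinch, lift or carry the box, and leave everything else where it stands.

Things in the scene. Friction and masses are not known exactly. Their poses are not given: they have to be found in the camera images.
- tray: Pale wooden order tray without roof, fixed to the counter, x -125 to 128, y -135 to 105 mm about its origin, at counter level; x points from the landing to the well behind it, y left. Landing: flat deck 85 mm above the counter, x -125 to +10 mm; there it drops sheer into the well: inside x 10 to 118, y -125 to 95 mm, floor 8 mm above the counter, walls as high as the deck. Posts: see flap_hinge.
- gate_mid (a point): Point at deck height in the gate plane (tray x = 0, y = -19 mm), midway between two steel guide strips on the deck: 5 mm high, along x from -120 to -12 mm at tray y = +40 and -78 mm, flared apart at the front. Axes as the tray.
- gift_box: The gift box to put away: plain rectangular lidded box without a bow, 62 (own x) x 85 (own y) x 40 mm high, 0.1 to 0.2 kg, lying on the landing between the guide strips, long side across, up to 0.15 rad askew to the tray. Origin: centre of its underside.
- flap (a joint): Angle of the steel flap about its upright hinge: 0 = shut across the gate, positive = free edge swung in over the well, 1.6 at most. Plate 5 mm thick, 166 mm long, 5 to 45 mm above the deck. It opens only away from the landing. A spring shuts it: 0.05 N m when shut, plus 0.05 N m per rad, so 1 to 3 N on a finger 50 mm from the hinge.
- flap_hinge (a point): Point on the flap's hinge axis (tray x = 0, y = +93 mm), 25 mm above the deck; turns with the flap. The hinge post here, and the stop post at tray y = -93 mm, are 15 mm thick and 50 mm high above the deck.
- flap_edge (a point): Point at the flap's free edge, 166 mm from the hinge axis, 25 mm above the deck.
- long_box: Bystander: flat long gift box, 65 x 120 x 32 mm, on the counter beside the tray. Origin: centre of its underside.
- ribbon: Bystander: ribbon spool lying flat, 74 x 86 x 20 mm, on the counter beside the tray. Origin: near the centre of its underside.
- stamp: Bystander: stamp with turned knob, 32 x 44 x 71 mm, standing on the counter to the right of the landing. Origin: centre of its underside.
- honey: Bystander: honey jar, 68 mm across, 112 mm high. Origin: centre of its underside.
- tin: Bystander: food tin, 75 mm across, 58 mm high. Origin: centre of its underside.
- glass: Bystander: small waisted tea glass, 63 mm across, 88 mm high. Origin: centre of its underside.
Not all that is in view belongs to the job. What is shaped like the gift_box but turquoise or yellow is not meant.

How it is judged:
On the way, in this order (a step that is already met when the one before it is completed fails the run):
1. a finger has pushed the flap well open (over 0.5 rad) while the middle of the gift box is still in front of the gate and the box does not press on the flap (value of joint flap above 0.5 rad and contact force between the fingers and flap above 0.2 N and x of gift_box in the frame of tray below 0 m and contact force between gift_box and flap below 0.3 N), for 0.05 s.
2. the middle of the gift box goes past the gate while a finger holds the flap open (over 0.5 rad) (x of gift_box in the frame of tray above 0.004 m and value of joint flap above 0.5 rad and contact force between the fingers and flap above 0.2 N), for 0.04 s.
At the end, for the whole second after the job is handed in: The gift box rests inside the tray's well (its underside's centre inside the well, less than 70 mm above the counter, whichever way up), at rest, and the flap is shut to within 0.06 rad (x of gift_box in the frame of tray between 0.01 and 0.118 m and y of gift_box in the frame of tray between -0.125 and 0.095 m and z of gift_box in the frame of tray below 0.07 m and value of joint flap below 0.06 rad and linear speed of gift_box below 0.02 m/s and contact force between gift_box and tray above 0.2 N); the robot touches nothing.
It fails at once if the gift box is pinched or pushed hard (over 15 N from the fingers) (contact force between the fingers and gift_box above 15 N).
It fails at once if the gift box is lifted (underside's centre more than 20 mm above the deck) (z of gift_box in the frame of tray above 0.105 m).
It fails at once if the box leaves the tray (y of gift_box in the frame of tray above 0.12 m or y of gift_box in the frame of tray below -0.14 m or x of gift_box in the frame of tray below -0.14 m).
It fails at once if a bystander (long box, ribbon spool, stamp, honey jar, tin or glass) is shoved more than 20 mm (distance of any of long_box, ribbon, stamp, honey, tin, glass from where it was at the start of the episode above 0.02 m).
It also fails if it takes over 35 s, if anything falls off the work surface, if the arm or the gripper's body presses on something with over 40 N, if the wrist force passes 120 N, or if a joint passes its speed limit or range.

## Robot

A 6-joint arm with a two-finger parallel gripper is mounted at the origin on a cart in front of the work surface, level with it; the furniture and walls round the work are solid. World frame = base frame: x ahead of the robot, y to its left, z up, the work surface at z = 0. Lengths are in m, angles in rad, forces in N, time in s.
With the tool pointing down it reaches from about 0.375 to 0.975 m from the base axis. Payload 3.8 kg.
Tool frame: the origin (TCP) lies midway between the tips of the shut fingers; the grasp point (between the pads) lies 19 mm behind it; z points along the fingers, y is the line along which they close (so a half turn about z gives the same grasp; the last joint's range is limited). The gripper opens to 85 mm and grips with 20 to 120 N. Pads are 22 mm wide; open, the fingers measure 114 mm over their backs; the gripper's body (76 mm by 85 mm) begins 54 mm behind the grasp point. The pads swing forward as they close: fully open they stand 13 mm farther back than shut.
Start: joints at [-1.317, 0.264, 1.604, -0, 1.274, -0.037], TCP at [0.194, -0.647, 0.192] pointing down, gripper open.
Joint ranges: [-2.63, 2.63], [-0.94, 2.18], [0.31, 2.57], [-1.31, 4.45], [0, 2.66], [-2.55, 2.55]. Speed limits (rad/s): [2.57, 2.57, 3.14, 3.14, 3.14, 3.14].

## Interface

Orientations are given as a rotation vector (axis times angle).
In Python, from workcell import read_state, vision, ticket gives the robot as it stands. The module is installed in compiled form; this text tells all that it offers.
- The arm moves only by the tool jog_arm, never from a script. Its arguments are lists of equal length, an entry for each row: "turn": the turn, a rotation vector about the tool's x, y, z in rad, a list of three; "delta_pos": the shift along the tool's x, y, z in m, a list of three; "gripper": the finger opening in m, from 0 to 0.0854. In form: {"turn": [[rx, ry, rz], ...], "delta_pos": [[dx, dy, dz], ...], "gripper": [gripper, ...]}. A call has 1 to 20 rows; each row shifts and turns the commanded pose from where the row before left it, along the tool's axes as they then stand; what a row does not reach is not made up. A row lasts 1/12 s, in which the tool goes at most 41.7 mm and 7.16 degrees, less where a joint would pass 70% of its speed; a pose out of reach is approached as far as the arm can. A call with a gripper value outside its range is refused whole. The fingers move at their own pace and stop on an object; "grip_force" is the grip in N (left out, the last holds). Time passes only in rows, so rows that do not move let the fingers close. It gives the time, the measured TCP pose, the force, the opening and the grip force at its end, in the units of the state.
- read_state(): the state, without advancing time (a new reading comes with each control period).
- vision.read_camera(name): name is "side" or "top" or "wrist"; returns the picture (400x640x3 uint8, red, green, blue); there is no depth.
- vision.calibration(name): a dict with "vfov" (degrees; the focal length in pixels is half the picture's height over the tangent of half this angle, whatever the lens; pixels are square), "cx", "cy" (the principal point, pixels), "R" (3x3) and "t" (3): a world point X has camera coordinates R X + t; the wrist camera has in their place "mount" (4x4, takes a point from camera to tool coordinates, whose origin is the TCP and whose axes are the flange's). Camera axes: x right, y down, z forward; pixel columns grow to the right and rows downward; lengths in m; the calibration is good to about 2 mm. A picture is of the moment at which its call begins: read the wrist's pose just before it. calibration takes no time and is no camera call.
- ticket.finish_job(): hands the job in; it is judged then, once.
The state is a dict: "time": time; "q": joint angles; "joint_vel": joint speeds; "joint_torque": joint torques, N m; "tool_pos": TCP position; "tcp_rot": TCP orientation; "wrist_force": force on the tool from outside, world axes, zero at the start; "torque": the same for the moment, N m; "width": opening from 0.0 (shut) to 1.0 (fully open); "grip_force": force on a finger pad.
Only numpy, scipy, OpenCV 4.12 (cv2) and the standard library are available. Lean on these libraries where they do the work, as an engineer would, in place of code of your own. Each camera call takes 0.05 s, during which the arm holds its last target. There are 200 camera calls.

## Working session

There is one attempt and no reset: what is moved stays moved. The work goes in short steps, Python scripts to look and compute and a tool call to move; the robot and the scene stay as the last step left them, time stands still between calls to the robot, and variables do not carry over. Pictures are saved under pics/ and viewed, at most 10 in all, crops included, and the job is handed in when it is done.

Besides the shell and the picture viewer there is one more tool, called after ">>>" as name(argument=value, ...), one argument or row to a line, values as JSON. jog_arm: Moves the arm, as the interface text tells. Its arguments: {"type":"object","properties":{"turn":{"type":"array","items":{"type":"array","items":{"type":"number"}}},"delta_pos":{"type":"array","items":{"type":"array","items":{"type":"number"}}},"gripper":{"type":"array","items":{"type":"number"}},"grip_force":{"type":"number"}},"required":["turn","delta_pos","gripper"]}

```bash
mkdir -p pics
python3 - <<'E'
from workcell import read_state, vision
import cv2,numpy as np,json
s=read_state();print({k:np.round(v,3).tolist() for k,v in s.items()})
for n in("side","top","wrist"):
    c=vision.calibration(n);print(n,{k:np.round(v,4).tolist() for k,v in c.items()})
a=vision.read_camera("top");b=vision.read_camera("side")
for n,i in(("top",a),("side",b)):
    cv2.imwrite(f"pics/{n}0.png",i[:,:,::-1])
E
```

```text
{'time': 0.0, 'q': [-1.317, 0.265, 1.605, -0.0, 1.274, -0.037], 'joint_vel': [-0.001, -0.001, 0.0, 0.0, -0.0, -0.0], 'joint_torque': [0.001, -51.511, -36.731, 0.0, 0.013, 0.0], 'tool_pos': [0.193, -0.646, 0.191], 'tcp_rot': [-3.106, -0.455, 0.0], 'wrist_force': [-0.411, -0.522, 0.063], 'torque': [-0.006, 0.039, 0.022], 'grip_force': 0.0, 'width': 1.005}
side {'vfov': 45.5317, 'cx': 310.1506, 'cy': 203.0145, 'R': [[0.8801, -0.4746, 0.0117], [-0.1996, -0.3923, -0.8979], [0.4307, 0.7879, -0.44]], 't': [-0.4218, 0.1863, 1.4647]}
top {'vfov': 53.0371, 'cx': 317.8813, 'cy': 197.5287, 'R': [[0.0161, -0.9997, 0.0161], [-0.9925, -0.0179, -0.1206], [0.1209, -0.0141, -0.9926]], 't': [-0.0282, 0.4965, 1.2668]}
wrist {'vfov': 59.2437, 'cx': 318.0432, 'cy': 199.002, 'mount': [[-0.0002, -0.9648, -0.2629, 0.0668], [1.0, -0.0001, -0.0004, 0.0012], [0.0004, -0.2629, 0.9648, -0.1817], [0.0, 0.0, 0.0, 1.0]]}
```

View pics/top0.png

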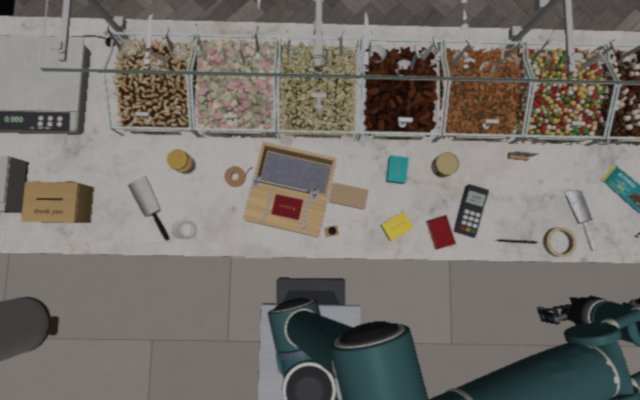

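View pics/side0.png

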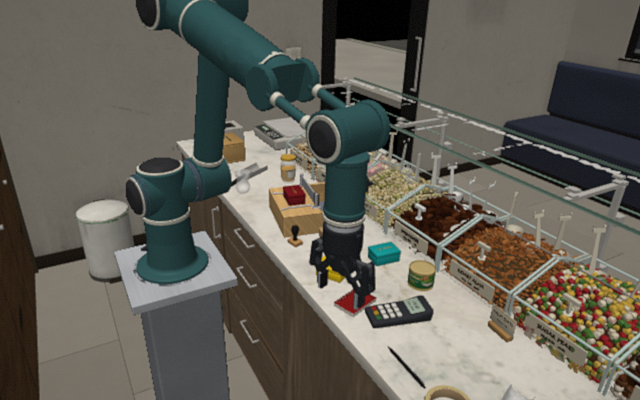

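Candidates for the gift box:
- Red box on the tray, top (287,206): matches the description.
- Flat red item on the counter, (440,232).
- Turquoise box, (397,169): excluded.
- Yellow box, (397,226): excluded.

I choose the first and check it in a close crop.

Run:
```python
import cv2
a=cv2.imread("pics/top0.png")[135:245,225:375]
cv2.imwrite("pics/crop0.png",cv2.resize(a,None,fx=5.3,fy=5.3,interpolation=cv2.INTER_CUBIC))
```

```text
(no output)
```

View pics/crop0.png

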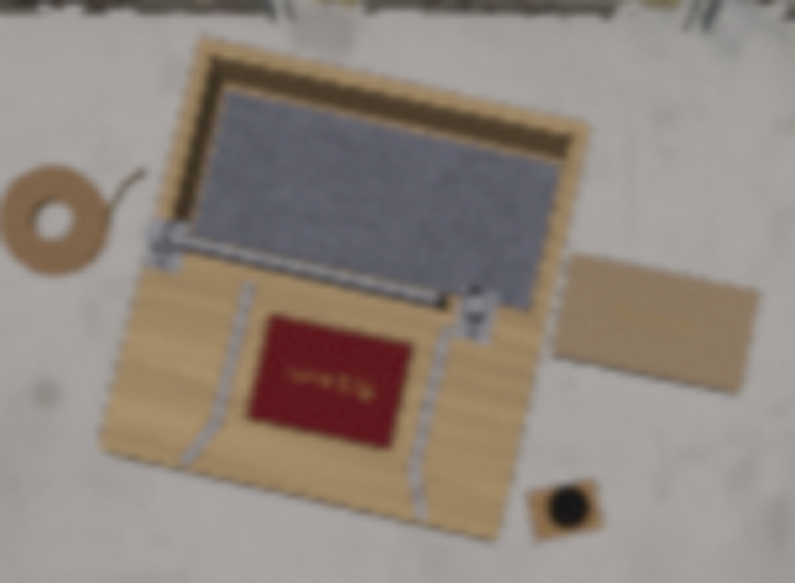

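The crop shows the red lidded box, top centre about (330,382), between the guide strips. The hinge post is at (165,245), the stop post at (478,312), and the stamp and long box are to the right. Next I fit the tray and box poses.

```bash
cat > h.py <<'E'
import numpy as np,cv2
from workcell import read_state, vision
def ray(n,uv,z):
    c=vision.calibration(n);f=200/np.tan(np.radians(c["vfov"]/2));R=np.array(c["R"]);t=np.array(c["t"])
    d=R.T@np.array([(uv[0]-c["cx"])/f,(uv[1]-c["cy"])/f,1]);o=-R.T@t
    return (o+d*(z-o[2])/d[2])[:2]
def fit(P,Q): # P tray -> Q world, rigid
    P=np.array(P);Q=np.array(Q);p=P-P.mean(0);q=Q-Q.mean(0)
    a=np.arctan2((p[:,0]*q[:,1]-p[:,1]*q[:,0]).sum(),(p*q).sum())
    R=np.array([[np.cos(a),-np.sin(a)],[np.sin(a),np.cos(a)]]);t=Q.mean(0)-R@P.mean(0)
    return a,R,t,P@R.T+t-Q
E
python3 - <<'E'
from h import *
im=cv2.imread("pics/top0.png")
cr=np.array([(102,447),(495,538),(590,125),(203,40)],float)
px=(cr+.5)/5.3-.5+[225,135]
T=[(-.125,.105),(-.125,-.135),(.128,-.135),(.128,.105)]
a,R,t,r=fit(T,[ray("top",p,.085) for p in px]);print("yaw",a,"t",t,"res",np.round(r*1e3,1).tolist())
np.savez("tray.npz",a=a,R=R,t=t)
h=cv2.cvtColor(im,cv2.COLOR_BGR2HSV);m=((h[...,0]<8)|(h[...,0]>170))&(h[...,1]>150)
m=m.astype(np.uint8);m[:,:260]=0;m[:,320:]=0;m[:180]=0;m[230:]=0
c=max(cv2.findContours(m,0,1)[0],key=cv2.contourArea);q=cv2.boxPoints(cv2.minAreaRect(c))
W=np.array([ray("top",p,.125) for p in q]);L=(W-t)@R
print("box corners tray",np.round(L*1e3,1).tolist(),L.mean(0),"world",W.mean(0))
print("edges",np.linalg.norm(np.roll(L,-1,0)-L,axis=1))
for n,p,z in(("stamp",(568,505),.07),("hingepost",(165,232),.135),("stop",(478,303),.135),("edge",(445,297),.13)):
    w=ray("top",(np.array(p)+.5)/5.3-.5+[225,135],z);print(n,w,(w-t)@R)
E
```

```text
yaw -0.20684651201750576 t [0.5189138  0.08229093] res [[-1.8, 3.5], [-2.4, -2.9], [0.9, -2.6], [3.3, 2.0]]
box corners tray [[-88.1, 17.8], [-31.5, 19.1], [-30.7, -59.3], [-87.3, -60.2]] [-0.05938833 -0.02066784] world [0.45654678 0.07426051]
edges [0.0566305  0.07843111 0.05658969 0.0779818 ]
stamp [ 0.39155412 -0.06394221] [-0.09461223 -0.1692724 ]
hingepost [0.53832157 0.16805229] [0.00138086 0.08791909]
stop [ 0.50122993 -0.00874825] [ 0.00139024 -0.09273035]
edge [0.50498636 0.00989621] [ 0.00123749 -0.07371185]
```

>>> jog_arm(
  turn=[
    [0,0,0],
    [0,0,0],
    [0,0,0],
    [0,0,0],
    [0,0,0],
    [0,0,0],
    [0,0,0],
    [0,0,0],
    [0,0,0],
    [0,0,0],
    [0,0,0],
    [0,0,0],
    [0,0,0],
    [0,0,0],
    [0,0,0],
    [0,0,0],
    [0,0,0],
    [0,0,0],
    [0,0,0],
    [0,0,0],
  ],
  delta_pos=[
    [0.03,0,-0.02],
    [0.035,0,-0.02],
    [0.035,0,0],
    [0.02,-0.035,0],
    [0.02,-0.035,0],
    [0.02,-0.035,0],
    [0.02,-0.035,0],
    [0.02,-0.035,0],
    [0.02,-0.035,0],
    [0.02,-0.035,0],
    [0.02,-0.035,0],
    [0.02,-0.035,0],
    [0.02,-0.035,0],
    [0.02,-0.035,0],
    [0.02,-0.035,0],
    [0.02,-0.035,0],
    [0.02,-0.035,0],
    [0.02,-0.035,0],
    [0.02,-0.035,0],
    [0.02,-0.035,0],
  ],
  gripper=[0.0854,0.0854,0.0854,0.0854,0.0854,0.0854,0.0854,0.0854,0.0854,0.0854,0.0854,0.0854,0.0854,0.0854,0.0854,0.0854,0.0854,0.0854,0.0854,0.0854],
)

```text
time: 1.77
tool_pos: [0.4441, 0.0515, 0.2322]
tcp_rot: [3.108, 0.455, 0.0]
wrist_force: [0.3, -0.1, -0.4]
width: 1.003
grip_force: 0.0
```

>>> jog_arm(
  turn=[
    [0,0,-0.12],
    [0,0,-0.12],
    [0,0,-0.12],
    [0,0,-0.12],
    [0,0,-0.12],
    [0,0,-0.12],
    [0,0,-0.12],
    [0,0,-0.12],
    [0,0,-0.12],
    [0,0,-0.12],
    [0,0,-0.12],
    [0,0,-0.12],
    [0,0,-0.12],
    [0,0,-0.12],
    [0,0,-0.12],
    [0,0,-0.11],
    [0,0,0],
  ],
  delta_pos=[
    [0,0,0],
    [0,0,0],
    [0,0,0],
    [0,0,0],
    [0,0,0],
    [0,0,0],
    [0,0,0],
    [0,0,0],
    [0,0,0],
    [0,0,0],
    [0,0,0],
    [0,0,0],
    [0,0,0],
    [0,0,0],
    [0,0,0],
    [0,0,0],
    [0,0,0],
  ],
  gripper=[0.0854,0.0854,0.0854,0.0854,0.0854,0.0854,0.0854,0.0854,0.0854,0.0854,0.0854,0.0854,0.0854,0.0854,0.0854,0.0854,0.0854],
)

```text
time: 3.18
tool_pos: [0.444, 0.0495, 0.2319]
tcp_rot: [-1.42, -2.802, 0.001]
wrist_force: [0.1, -0.2, 1.2]
width: 1.001
grip_force: 0.0
```

```bash
cat >> h.py <<'E'
from scipy.spatial.transform import Rotation as Ro
def where(tgt=None):
    s=read_state();d=np.load("tray.npz");M=Ro.from_rotvec(s["tcp_rot"]).as_matrix();p=np.array(s["tool_pos"])
    L=d["R"].T@(p[:2]-d["t"]);y=d["R"].T@M[:2,1]
    print("t",s["time"],"tcp tray mm",np.round(L*1e3,1),"z",round(p[2],4),"ydeg",np.degrees(np.arctan2(y[1],y[0])),"zax",M[:,2].round(3),"F",np.round(s["wrist_force"],1),"w",s["width"],s["q"])
    if tgt is not None:
        D=np.r_[d["R"]@(np.array(tgt[:2])-L),tgt[2]-p[2]];print("tool delta to target",np.round(M.T@D,4))
    print("tray +x in tool",np.round(M.T@np.r_[d["R"][:,0],0],3))
E
python3 - <<'E'
from h import *
where((-.080,.0185,.088))
cv2.imwrite("pics/w1.png",vision.read_camera("wrist")[:,:,::-1])
E
```

```text
t 3.1833 tcp tray mm [-66.5 -47.5] z 0.2319 ydeg 48.101527433786885 zax [-0.001 -0.    -1.   ] F [ 0.1 -0.2  1.2] w 1.0010645694547256 [ 5.52275141e-02 -2.03545936e-01  2.01210654e+00  1.99847236e-05
  1.33391031e+00 -5.77460522e-01]
tool delta to target [0.054  0.0402 0.1439]
tray +x in tool [-0.744  0.668 -0.001]
```

View pics/w1.png

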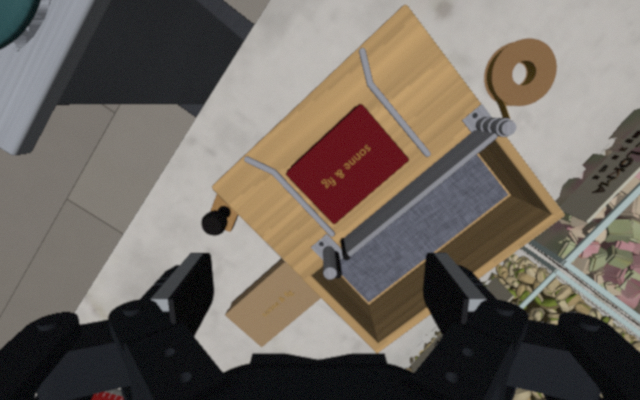

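The wrist view shows all four tray rim corners, about (405,5), (214,185), (378,348) and (562,212). The box top is at about (347,164). I refine both poses from here.

Run:
```python
from h import *
c=vision.calibration("wrist");f=200/np.tan(np.radians(c["vfov"]/2));m4=np.array(c["mount"])
s=read_state();M=Ro.from_rotvec(s["tcp_rot"]).as_matrix();p=np.array(s["tool_pos"])
def wr(uv,z):
    d=M@m4[:3,:3]@np.array([(uv[0]-c["cx"])/f,(uv[1]-c["cy"])/f,1]);o=p+M@m4[:3,3]
    return (o+d*(z-o[2])/d[2])[:2]
T=[(-.125,.105),(-.125,-.135),(.128,-.135),(.128,.105)]
a,R,t,r=fit(T,[wr(q,.085) for q in[(405,5),(214,185),(378,348),(562,212)]])
print(a,t,np.round(r*1e3,1).tolist())
im=cv2.imread("pics/w1.png");h=cv2.cvtColor(im,cv2.COLOR_BGR2HSV);m=(((h[...,0]<8)|(h[...,0]>170))&(h[...,1]>140)).astype(np.uint8);m[300:]=0
k=max(cv2.findContours(m,0,1)[0],key=cv2.contourArea);q=cv2.boxPoints(cv2.minAreaRect(k))
d=np.load("tray.npz")
W=np.array([wr(x,.125) for x in q])
for RR,tt in((R,t),(d["R"],d["t"])):
    L=(W-tt)@RR;print(np.round(L*1e3,1).tolist(),L.mean(0))
np.savez("tray.npz",a=a,R=R,t=t)
where((-.080,.0185,.088))
```

```text
-0.2089481901020285 [0.51559851 0.08594252] [[-2.8, 4.6], [-3.9, -2.9], [2.7, -4.6], [4.0, 2.8]]
[[-88.7, -64.7], [-89.3, 18.2], [-28.1, 21.0], [-24.2, -65.4]] [-0.05756561 -0.02270957]
[[-92.8, -61.6], [-93.2, 21.3], [-32.1, 24.0], [-28.3, -62.4]] [-0.06160777 -0.01969566]
t 3.2333 tcp tray mm [-62.4 -50.5] z 0.232 ydeg 47.93931066170747 zax [-0.001 -0.    -1.   ] F [-0.   0.1  0.7] w 0.9976682384044937 [ 5.52390852e-02 -2.03547471e-01  2.01203318e+00  3.11426583e-05
  1.33391270e+00 -5.72518705e-01]
tool delta to target [0.0592 0.0395 0.144 ]
tray +x in tool [-0.742  0.67  -0.001]
```

>>> jog_arm(
  turn=[
    [0,0,0],
    [0,0,0],
    [0,0,0],
    [0,0,0],
    [0,0,0],
    [0,0,0],
    [0,0,0],
    [0,0,0],
    [0,0,0],
  ],
  delta_pos=[
    [0.03,0.018,0],
    [0.031,0.019,0],
    [0,0,0.03],
    [0,0,0.03],
    [0,0,0.03],
    [0,0,0.02],
    [0,0,0.017],
    [0,0,0.017],
    [0,0,0],
  ],
  gripper=[0.0854,0.0854,0.0854,0.0854,0.0854,0.0854,0.0854,0.0854,0.0854],
)

```text
time: 3.98
tool_pos: [0.4348, 0.1198, 0.0845]
tcp_rot: [-1.425, -2.793, 0.008]
wrist_force: [-1.0, -0.2, 0.5]
width: 0.999
grip_force: 0.0
```

Run:
```python
from h import *
where((-.083,.0175,.088))
a=vision.read_camera("side")[150:260,240:380];b=vision.read_camera("wrist")
a=cv2.resize(a,None,fx=3.6,fy=3.6)
cv2.imwrite("pics/w2.png",np.hstack([a,cv2.resize(b[:,80:],(288,396))[:,:]])[:,:,::-1])
```

```text
t 3.9833 tcp tray mm [-86.   16.4] z 0.0845 ydeg 47.902192807079224 zax [-0.007 -0.002 -1.   ] F [-1.  -0.2  0.5] w 0.9986881319741686 [ 2.13731055e-01 -6.24484549e-02  2.17207122e+00 -3.66009303e-05
  1.03957831e+00 -4.13342511e-01]
tool delta to target [-0.0015  0.0028 -0.0035]
tray +x in tool [-0.742  0.67  -0.007]
```

View pics/w2.png

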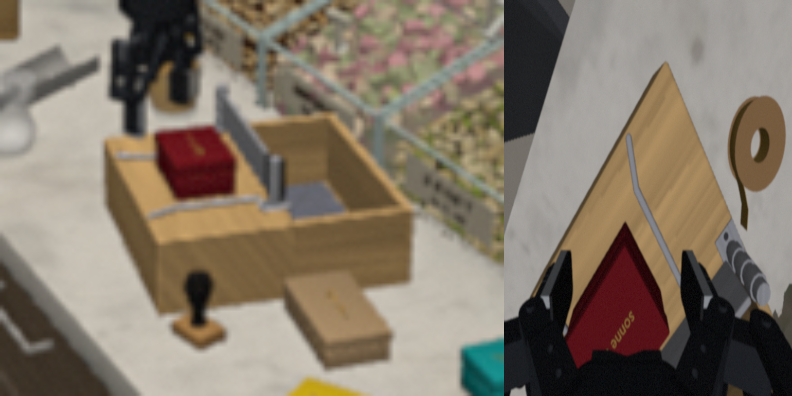

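>>> jog_arm(
  turn=[
    [0,0,0],
    [0,0,0],
    [0,0,0],
    [0,0,0],
    [0,0,0],
    [0,0,0],
    [0,0,0],
    [0,0,0],
    [0,0,0],
    [0,0,0],
    [0,0,0],
    [0,0,0],
    [0,0,0],
  ],
  delta_pos=[
    [-0.003,0.003,-0.001],
    [-0.003,0.003,-0.001],
    [-0.0037,0.0034,0],
    [-0.0037,0.0034,0],
    [-0.0037,0.0034,0],
    [-0.0037,0.0034,0],
    [-0.0037,0.0034,0],
    [-0.0037,0.0034,0],
    [-0.0037,0.0034,0],
    [-0.0037,0.0034,0],
    [-0.0037,0.0034,0],
    [-0.0037,0.0034,0],
    [0,0,0],
  ],
  gripper=[0.0854,0.0854,0.0854,0.0854,0.0854,0.0854,0.0854,0.0854,0.0854,0.0854,0.0854,0.0854,0.0854],
)

```text
time: 5.17
tool_pos: [0.4972, 0.1093, 0.0905]
tcp_rot: [1.424, 2.8, 0.001]
wrist_force: [-0.0, -0.4, -0.3]
width: 1.0
grip_force: 0.0
```

Run:
```python
from h import *
where()
a=vision.read_camera("side")[150:240,240:350];b=vision.read_camera("top")[135:245,235:345]
cv2.imwrite("pics/w3.png",np.hstack([cv2.resize(a,(484,396),interpolation=2),cv2.resize(b,(310,396),interpolation=2)])[:,:,::-1])
cv2.imwrite("pics/w3w.png",vision.read_camera("wrist")[:,:,::-1])
```

```text
t 5.1667 tcp tray mm [-22.8  19. ] z 0.0905 ydeg 48.05207830114279 zax [ 0.001  0.    -1.   ] F [-0.  -0.4 -0.3] w 0.9999062601520881 [ 1.67497061e-01  3.85008373e-02  2.05995823e+00 -1.14379324e-04
  1.04235899e+00 -4.62163957e-01]
tray +x in tool [-0.744  0.668  0.001]
```

View pics/w3.png

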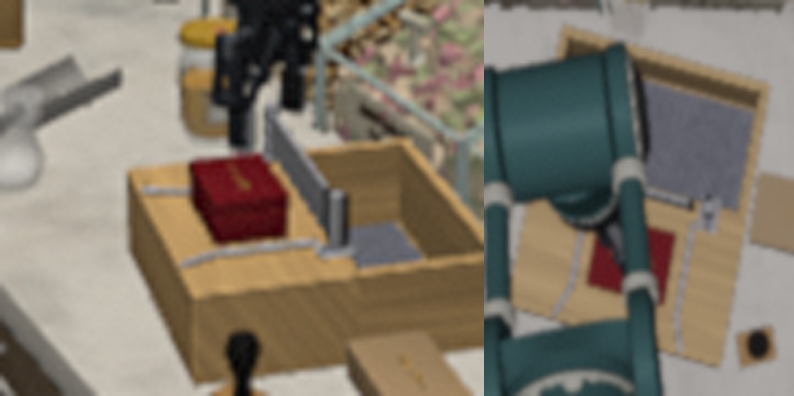

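View pics/w3w.png

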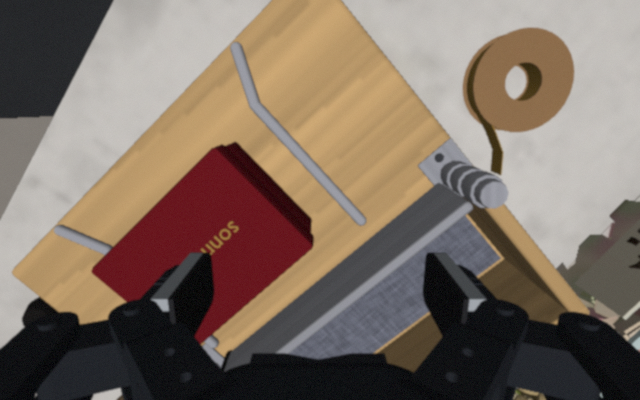

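The box has not moved. B is seen over the box top near (190,280) and A over the flap near (450,280), so the tips seem too high or displaced. I check by projecting them.

Run:
```python
from h import *
c=vision.calibration("side");f=200/np.tan(np.radians(c["vfov"]/2))
def proj(n,X):
    c=vision.calibration(n);f=200/np.tan(np.radians(c["vfov"]/2));q=np.array(c["R"])@X+np.array(c["t"]);return np.round(q[:2]/q[2]*f+[c["cx"],c["cy"]],1)
s=read_state();M=Ro.from_rotvec(s["tcp_rot"]).as_matrix();p=np.array(s["tool_pos"])
d=np.load("tray.npz")
for nm,y in(("A",.05),("B",-.05)):
    X=p+M@[0,y,-.013];u=proj("side",X);print(nm,X.round(3),(d["R"].T@(X[:2]-d["t"])).round(3),u,"in w3",(u-[240,150])*4.4, "top",(proj("top",X)-[235,135])*[310/110,3.6]+[484,0])
def tw(x,y,z):return np.r_[d["R"]@[x,y]+d["t"],z]
for nm,P in(("boxtop rear-right",(-.089,-.064,.125)),("fr right deck",(-.125,-.135,.085)),("fr left deck",(-.125,.105,.085)),("stop post top",(0,-.093,.135)),("fr right bottom",(-.125,-.135,0))):
    u=proj("side",tw(*P));print(nm,u,(u-[240,150])*4.4)
```

```text
A [0.536 0.139 0.103] [0.009 0.056] [306.2 184.6] in w3 [291.28 152.24] top [573.33636364 165.24      ]
B [0.456 0.08  0.103] [-0.058 -0.018] [293.8 194.9] in w3 [236.72 197.56] top [625.75454545 261.        ]
boxtop rear-right [288.2 195.6] [212.08 200.64]
fr right deck [282.9 216.7] [188.76 293.48]
fr left deck [267.9 187.7] [122.76 165.88]
stop post top [315.8 193.6] [333.52 191.84]
fr right bottom [283.2 239. ] [190.08 391.6 ]
```

Projections agree from three sources: the side view, the finger gap in the wrist view, and the lack of contact. The fingertips sit about 52 mm behind the reported TCP, roughly 40 mm higher than I assumed, and nothing has been disturbed. I back off and go lower.

>>> jog_arm(
  turn=[
    [0,0,0],
    [0,0,0],
    [0,0,0],
    [0,0,0],
    [0,0,0],
    [0,0,0],
    [0,0,0],
    [0,0,0],
    [0,0,0],
    [0,0,0],
    [0,0,0],
  ],
  delta_pos=[
    [0.012,-0.0108,0],
    [0.012,-0.0108,0],
    [0.012,-0.0108,0],
    [0.011,-0.01,0],
    [0,0,0],
    [0,0,0.008],
    [0,0,0.008],
    [0,0,0.008],
    [0,0,0.008],
    [0,0,0.005],
    [0,0,0],
  ],
  gripper=[0.0854,0.0854,0.0854,0.0854,0.0854,0.0854,0.0854,0.0854,0.0854,0.0854,0.0854],
)

```text
time: 6.23
tool_pos: [0.4328, 0.1219, 0.0513]
tcp_rot: [-1.423, -2.798, 0.004]
wrist_force: [-0.3, 0.2, -0.4]
width: 0.999
grip_force: 0.0
```

Run:
```python
from h import *
where((-.085,.0185,.052))
a=vision.read_camera("side")[150:240,240:350];b=vision.read_camera("wrist")[60:340,80:560]
cv2.imwrite("pics/w4.png",np.hstack([cv2.resize(a,(330,270),interpolation=2),cv2.resize(b,(463,270),interpolation=2)])[:,:,::-1])
```

```text
t 6.2333 tcp tray mm [-88.4  18. ] z 0.0513 ydeg 48.05154206507784 zax [-0.004 -0.001 -1.   ] F [-0.3  0.2 -0.4] w 0.9993171099150547 [ 2.19214132e-01 -2.47911802e-02  2.20608265e+00 -3.76185223e-05
  9.64065201e-01 -4.10471238e-01]
tool delta to target [-0.0022  0.0026 -0.0007]
tray +x in tool [-0.744  0.668 -0.003]
```

View pics/w4.png

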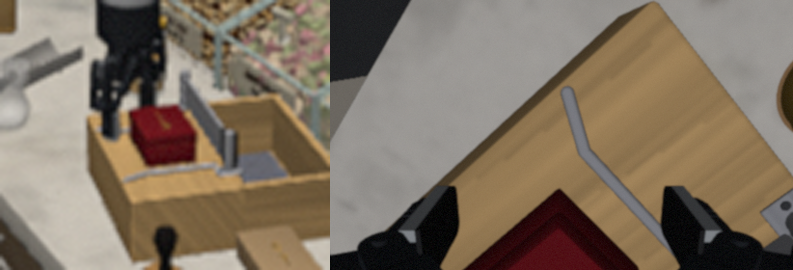

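Side view: B now stands at deck height behind the box, near (112,130). A is beside the left strip in the wrist view. Now I push forward.

>>> jog_arm(
  turn=[
    [0,0,0],
    [0,0,0],
    [0,0,0],
    [0,0,0],
    [0,0,0],
    [0,0,0],
    [0,0,0],
    [0,0,0],
    [0,0,0],
    [0,0,0],
    [0,0,0],
    [0,0,0],
    [0,0,0],
  ],
  delta_pos=[
    [-0.0037,0.0034,0],
    [-0.0037,0.0034,0],
    [-0.0037,0.0034,0],
    [-0.0037,0.0034,0],
    [-0.0037,0.0034,0],
    [-0.0037,0.0034,0],
    [-0.0037,0.0034,0],
    [-0.0037,0.0034,0],
    [-0.0037,0.0034,0],
    [-0.0037,0.0034,0],
    [-0.0037,0.0034,0],
    [-0.0037,0.0034,0],
    [0,0,0],
  ],
  gripper=[0.0854,0.0854,0.0854,0.0854,0.0854,0.0854,0.0854,0.0854,0.0854,0.0854,0.0854,0.0854,0.0854],
)

```text
time: 7.42
tool_pos: [0.4942, 0.1103, 0.0533]
tcp_rot: [1.424, 2.8, -0.0]
wrist_force: [-1.2, -1.0, -0.8]
width: 1.0
grip_force: 0.9
```

Run:
```python
from h import *
where()
a=vision.read_camera("side")[150:240,240:350];b=vision.read_camera("wrist")[0:400,0:560];t=vision.read_camera("top")[155:235,245:345]
cv2.imwrite("pics/w5.png",np.vstack([np.hstack([cv2.resize(a,(400,270),interpolation=2),cv2.resize(t,(338,270),interpolation=2)]),cv2.resize(b,(738,320),interpolation=2)])[:,:,::-1])
```

```text
t 7.4167 tcp tray mm [-26.   19.4] z 0.0533 ydeg 48.07068271728148 zax [ 0.001 -0.    -1.   ] F [-1.2 -1.  -0.8] w 1.000257463972161 [ 1.70744578e-01  7.83812868e-02  2.09564195e+00 -5.09745529e-04
  9.67062614e-01 -4.59009552e-01]
tray +x in tool [-0.744  0.668  0.001]
```

View pics/w5.png

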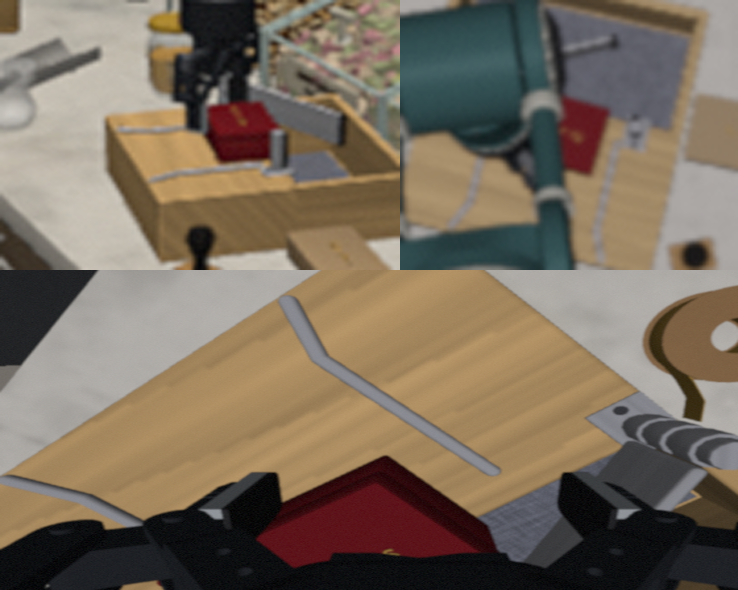

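It works: the flap is swung open by A, and the box goes straight ahead with B behind it. I carry on.

>>> jog_arm(
  turn=[
    [0,0,0],
    [0,0,0],
    [0,0,0],
    [0,0,0],
    [0,0,0],
    [0,0,0],
    [0,0,0],
    [0,0,0],
    [0,0,0],
    [0,0,0],
    [0,0,0],
    [0,0,0],
  ],
  delta_pos=[
    [-0.0037,0.0034,0],
    [-0.0037,0.0034,0],
    [-0.0037,0.0034,0],
    [-0.0037,0.0034,0],
    [-0.0037,0.0034,0],
    [-0.0037,0.0034,0],
    [-0.0037,0.0034,0],
    [-0.0037,0.0034,0],
    [-0.0037,0.0034,0],
    [-0.0037,0.0034,0],
    [0,0,0],
    [0,0,0],
  ],
  gripper=[0.0854,0.0854,0.0854,0.0854,0.0854,0.0854,0.0854,0.0854,0.0854,0.0854,0.0854,0.0854],
)

```text
time: 8.57
tool_pos: [0.5438, 0.1004, 0.0537]
tcp_rot: [1.424, 2.799, 0.001]
wrist_force: [-0.4, -2.4, 0.5]
width: 1.004
grip_force: 0.9
```

Run:
```python
from h import *
where()
a=vision.read_camera("side")[150:240,240:350];b=vision.read_camera("wrist")[0:400,0:560];t=vision.read_camera("top")[155:235,245:345]
cv2.imwrite("pics/w6.png",np.vstack([np.hstack([cv2.resize(a,(400,270),interpolation=2),cv2.resize(t,(338,270),interpolation=2)]),cv2.resize(b,(738,320),interpolation=2)])[:,:,::-1])
for i,n in((a,"side"),(t,"top"),(b,"wrist")):
    h=cv2.cvtColor(i,cv2.COLOR_RGB2HSV);m=((h[...,0]<8)|(h[...,0]>170))&(h[...,1]>140)&(h[...,2]>40);y,x=np.nonzero(m);print(n,m.sum(),np.median(x),np.median(y),y.min(initial=999),y.max(initial=0))
```

```text
t 8.5667 tcp tray mm [24.6 20. ] z 0.0537 ydeg 48.04349362714195 zax [ 0.002 -0.    -1.   ] F [-0.4 -2.4  0.5] w 1.0039078006188535 [ 1.37841680e-01  1.61769611e-01  2.00039672e+00 -6.41043584e-04
  9.77658016e-01 -4.91368574e-01]
tray +x in tool [-0.744  0.669  0.002]
side 95 83.0 54.0 47 59
top 149 58.0 25.0 18 32
wrist 12243 283.0 299.0 217 368
```

View pics/w6.png

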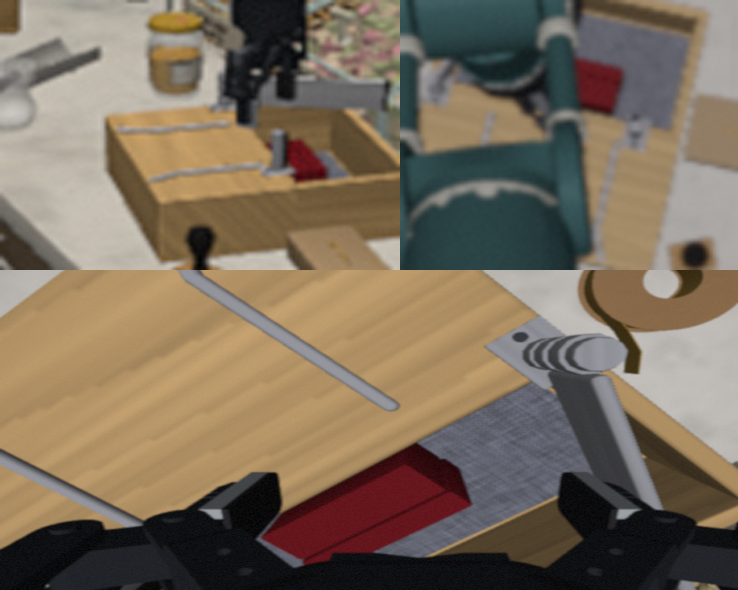

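The box lies in the well, on its side, clear of the fingers. I retreat straight back so the flap follows the finger shut, then lift.

>>> jog_arm(
  turn=[
    [0,0,0],
    [0,0,0],
    [0,0,0],
    [0,0,0],
    [0,0,0],
    [0,0,0],
    [0,0,0],
    [0,0,0],
    [0,0,0],
    [0,0,0],
    [0,0,0],
    [0,0,0],
    [0,0,0],
    [0,0,0],
    [0,0,-0.02],
    [0,0,-0.02],
    [0,0,-0.02],
    [0,0,-0.02],
    [0,0,-0.02],
    [0,0,0],
  ],
  delta_pos=[
    [0.0059,-0.0053,0],
    [0.0059,-0.0053,0],
    [0.0059,-0.0053,0],
    [0.0059,-0.0053,0],
    [0.0059,-0.0053,0],
    [0.0059,-0.0053,0],
    [0.0059,-0.0053,0],
    [0.0059,-0.0053,0],
    [0.0059,-0.0053,0],
    [0.0059,-0.0053,0],
    [0.0059,-0.0053,0],
    [0.0059,-0.0053,0],
    [0.0059,-0.0053,0],
    [0,0,0],
    [0,0,-0.03],
    [0,0,-0.03],
    [0,0,-0.03],
    [0,0,-0.03],
    [0,0,-0.03],
    [0,0,0],
  ],
  gripper=[0.0854,0.0854,0.0854,0.0854,0.0854,0.0854,0.0854,0.0854,0.0854,0.0854,0.0854,0.0854,0.0854,0.0854,0.0854,0.0854,0.0854,0.0854,0.0854,0.0854],
)

```text
time: 10.38
tool_pos: [0.4464, 0.1231, 0.2108]
tcp_rot: [1.277, 2.859, 0.012]
wrist_force: [0.9, 0.0, 0.7]
width: 1.002
grip_force: 0.0
```

Run:
```python
from h import *
where()
c=vision.calibration("wrist");f=200/np.tan(np.radians(c["vfov"]/2));m4=np.array(c["mount"])
s=read_state();M=Ro.from_rotvec(s["tcp_rot"]).as_matrix();p=np.array(s["tool_pos"]);b=vision.read_camera("wrist");d=np.load("tray.npz")
def pj(x,y,z):
    X=np.r_[d["R"]@[x,y]+d["t"],z];q=m4[:3,:3].T@(M.T@(X-p)-m4[:3,3]);return (q[:2]/q[2]*f+[c["cx"],c["cy"]]).round().astype(int)
# profile across gate plane at flap top height: mean RGB along tray x, at several y
for y in(.05,.02,-.01,-.04):
    print(y,[(x,b[v,u].tolist()) for x in range(-20,25,4) for u,v in[pj(x/1e3,y,.130)] if 0<=u<640 and 0<=v<400])
h=cv2.cvtColor(b,cv2.COLOR_RGB2HSV);m=((h[...,0]<8)|(h[...,0]>170))&(h[...,1]>140)&(h[...,2]>40);yy,xx=np.nonzero(m);print(m.sum(),np.median(xx),np.median(yy))
cv2.imwrite("pics/w7.png",b[:,:,::-1])
```

```text
t 10.3833 tcp tray mm [-75.4  22. ] z 0.2108 ydeg 53.83991239055969 zax [ 0.012  0.003 -1.   ] F [0.9 0.  0.7] w 1.0015478346327382 [ 2.15291652e-01 -1.68547106e-01  2.02180992e+00 -4.87007579e-05
  1.27570984e+00 -5.15395725e-01]
tray +x in tool [-0.807  0.59   0.012]
0.05 [(-20, [158, 129, 90]), (-16, [64, 63, 64]), (-12, [61, 61, 62]), (-8, [61, 62, 65]), (-4, [61, 61, 65]), (0, [123, 123, 129]), (4, [84, 87, 96]), (8, [83, 85, 96]), (12, [87, 89, 98]), (16, [85, 88, 98]), (20, [80, 84, 94]), (24, [83, 85, 93])]
0.02 [(-20, [159, 130, 90]), (-16, [59, 58, 60]), (-12, [60, 61, 63]), (-8, [60, 60, 64]), (-4, [61, 61, 63]), (0, [118, 119, 125]), (4, [88, 47, 51]), (8, [83, 10, 20]), (12, [84, 18, 23]), (16, [83, 17, 23]), (20, [85, 17, 22]), (24, [84, 13, 20])]
-0.01 [(-20, [159, 130, 89]), (-16, [65, 62, 62]), (-12, [60, 61, 62]), (-8, [62, 63, 64]), (-4, [62, 61, 64]), (0, [119, 119, 124]), (4, [88, 47, 51]), (8, [84, 13, 23]), (12, [81, 11, 21]), (16, [89, 22, 25]), (20, [85, 10, 21]), (24, [87, 21, 25])]
-0.04 [(-20, [161, 132, 91]), (-16, [73, 67, 63]), (-12, [57, 59, 62]), (-8, [63, 61, 65]), (-4, [59, 61, 64]), (0, [119, 119, 124]), (4, [94, 69, 74]), (8, [86, 21, 27]), (12, [79, 12, 21]), (16, [83, 18, 21]), (20, [86, 20, 27]), (24, [82, 15, 25])]
1799 351.0 295.0
```

The profile shows the flap's top edge at tray x = 0 all along the gate, so it is shut. The box is behind it in the well and the hand is clear.

```bash
python3 -c "
from workcell import ticket
print(ticket.finish_job())"
```

```text
the job is handed in; nothing more can be done
None
```

The gift box lies on its side in the tray's well, the flap is shut in the last wrist camera readings, and the hand is clear; I handed the job in at about 10.4 s, and no verdict was returned.

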